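Shift the pipe turner's gearbox into the disc-marked slot

ROBOT

A 6-joint arm with a two-finger parallel gripper is mounted at the origin on the work surface. World frame = base frame: x ahead of the robot, y to its left, z up, the work surface at z = 0. Lengths are in mm, angles in rad, forces in N, time in s.
With the tool pointing down it reaches from about 300 to 950 mm from the base axis. Payload 3.1 kg.
Tool frame: the origin (TCP) lies at the very end of the fingers, on their centre line; the grasp point (between the pads) lies 19 mm behind it; z points along the fingers, y is the line along which they close (so a half turn about z gives the same grasp; the last joint's range is limited). The gripper opens to 85 mm and grips with 20 to 120 N. Pads are 22 mm wide; open, the fingers measure 114 mm over their backs; the gripper's body (76 mm by 85 mm) begins 54 mm behind the grasp point. The pads swing forward as they close: fully open they stand 13 mm farther back than shut.
Start: joints at [-1.376, 0.308, 1.634, -0, 1.2, -0.07], TCP at [163.545, -603.229, 231.272] pointing down, gripper open.
Joint ranges: [-3.06, 3.06], [-0.79, 1.96], [0.05, 2.63], [-1.19, 4.34], [0.05, 2.64], [-2.94, 2.94]. Speed limits (rad/s): [2.79, 2.79, 3.14, 3.14, 3.14, 3.14].

INTERFACE

Orientations are given as a unit quaternion [w, x, y, z].
In Python, from plant import move_ptp, movel, set_joints, set_gripper, pause, ik, grab_frame, get_calibration, MotionError, hand_in, get_t, get_qpos, get_qvel, get_joint_torque, get_tcp_pos, get_tool_rot, get_wrist_force, get_ft_torque, get_finger_gap, get_grasp_force gives the robot as it stands. Calls block until the motion is done:
- move_ptp(position, orientation): joint-space move of the TCP to a pose.
- movel(position, orientation=None, velocity=150): straight line of the TCP; orientation=None keeps the orientation; velocity is the mean speed in mm/s.
- set_joints(angles): joint-space move.
- set_gripper(opening): opening from 0.0 (shut) to 1.0 (fully open); the grip force is fixed at half the most; returns when the fingers have stopped.
- pause(seconds).
- ik(position, orientation): joint angles nearest the present ones, or None.
- grab_frame(name): name is "scene" or "top" or "wrist"; returns (picture, depth): 420x560x3 uint8, red, green, blue; 420x560 float32, mm along the optical axis (not along the pixel's ray), 0 where there is no reading.
- get_calibration(name): a dict with "intrinsics" (3x3 intrinsics, pixels), "dist" ([k1, k2, p1, p2, k3] as OpenCV has them; the pictures are not rectified), "extrinsics" (4x4, takes a point from camera to world coordinates). Camera axes: x right, y up, looking along -z (the intrinsics and any distortion apply to the point x, -y, -z); pixel columns grow to the right and rows downward; lengths in mm; the calibration is good to about 2 mm. A picture is of the moment at which its call begins: read the wrist's pose just before it. get_calibration takes no time and is no camera call; for the wrist camera it gives the pose at the moment of the call.
A pose or a line that the arm cannot do raises MotionError and nothing moves.
- hand_in(): hands the job in; it is judged then, once.
Readings, each from a call of its own:
- get_t(): time.
- get_qpos(): joint angles.
- get_qvel(): joint speeds.
- get_joint_torque(): joint torques, N m.
- get_tcp_pos(): TCP position.
- get_tool_rot(): TCP orientation.
- get_wrist_force(): force on the tool from outside, world axes, zero at the start.
- get_ft_torque(): the same for the moment, N m.
- get_finger_gap(): opening from 0.0 (shut) to 1.0 (fully open).
- get_grasp_force(): force on a finger pad.
Only numpy, scipy, OpenCV 4.12 (cv2) and the standard library are available. Lean on these libraries where they do the work, as an engineer would, in place of code of your own. Each camera call takes 0.05 s, during which the arm holds its last target. There are 200 camera calls.

TASK

The bench pipe turner has been left in the wrong speed: its gear lever stands in the slot marked with a plus. Push the lever with your fingertips or the outside of your fingers through the H-shaped gate and fully home into the slot marked with the round disc, without shifting into either of the other two slots (bar mark, two-stud mark) on the way. Only push the knob, never pinch it between the fingers, leave the tape roll, the tin and the spanner alone, and finish clear of everything.

Things in the scene. Friction and masses are not known exactly. Their poses are not given: they have to be found in the camera images.
- gearbox: Grey gearbox of a pipe turner, fixed. Origin: centre of its underside; x towards chuck and pipe stub ('far'), y left when looking along x, z up. Housing 210 (x) x 140 (y) x 111 mm high. Motor (72 mm dia.) 55 mm out at -x; chuck and stub (below 105 mm) reach x = 265 mm. A plus-shaped 30 mm mark, part of it, at (-80, 30.5) mm shows the near-left slot, where the lever starts.
- gate (a point): Centre of the bright gate plate, flush with the deck (z = 111 mm). H-shaped opening: left (y > 0) and right (y < 0) slots along the gearbox's x, joined at x = 0 by a cross channel: four slots, near-left, near-right, far-left, far-right, each with a 5 mm high metal mark beyond its end. Slots 15 mm wide for the 12 mm stem; tongues between them have round noses of 9.5 mm radius.
- pivot (a point): Pivot of the lever's universal joint, inside the gearbox, 30 mm above its underside. The stem passes from left to right only near throw 0 (knob x within about 3 mm of 0; a bit more and the noses guide it). It enters a slot when the knob is within about 3 mm of that side's stop of the cross channel; from a bit farther in, the noses guide it outward.
- knob (a point): Centre of the knob, a black square block 32 mm across, 40 mm high, 150 mm from the pivot: at z = 180 mm of the gearbox when upright (neutral); fully home in a slot at about x = +-45, y = +-30.5, z = 170 mm. Stem below: 12 mm dia. The lever stays where it is left; moving it takes about 3 N at the knob, with hard stops at the ends of the slots and of the cross channel.
- shift_throw (a joint): Lever angle along the gearbox's x, rad: 0 in the cross channel, +0.305 at the end of a far slot, -0.305 at the end of a near slot. Starts between -0.305 and -0.25.
- shift_cross (a joint): Lever angle along the gearbox's y, rad: +0.215 in the left slots, -0.215 in the right slots (stops of the cross channel). Starts near +0.21.
- face_far: The knob's side face towards the gearbox's +x (26 mm wide, 36 mm high). This entry's origin is the lever's pivot, not the face: the face centre lies at (16, 0, 150) mm in the lever's own axes.
- face_near: The knob's side face towards -x; origin at the lever's pivot, face centre at (-16, 0, 150) mm in the lever's own axes.
- face_left: The knob's side face towards +y; origin at the lever's pivot, face centre at (0, 16, 150) mm in the lever's own axes.
- face_right: The knob's side face towards -y; origin at the lever's pivot, face centre at (0, -16, 150) mm in the lever's own axes.
- mark_disc: Mark of the wanted slot: a plain round disc, 28 mm dia., 5 mm high, fixed on the deck beyond the end of the far-left, far-right or near-right slot, at x = +-80, y = +-30.5 mm in gearbox axes. Origin: centre of its underside. With the lever fully home in this slot the knob's centre is about 35 mm from it horizontally.
- mark_bar: Mark of another slot: one straight bar, 40 mm along the gearbox's y, 10 mm wide, 5 mm high, fixed on the deck in the same way. Origin: centre of its underside.
- mark_studs: Mark of another slot: two small round studs, 12 mm diameter, centres 28 mm apart along the gearbox's y, 5 mm high, fixed on the deck in the same way. Origin: midway between them, at deck height.
- tape_roll: Loose roll of aluminium tape lying flat on the bench left of the gearbox: 84 mm outside, 60 mm inside, 48 mm high. Origin: centre of its underside.
- paste_tin: Loose small white jar with a steel lid, 64 mm diameter, 70 mm high, standing on the bench right of the gearbox. Origin: centre of its underside.
- spanner: Loose steel spanner, 180 mm long, lying flat on the bench right of the gearbox beyond the jar. Origin: on its underside near the middle.

How it is judged:
By the outcome, as a careful person would: the job done as asked, in the order asked, and still so for the second after the job is handed in, with the robot touching nothing.
It also fails if it takes over 48 s, if anything falls off the work surface, if the arm or the gripper's body presses on something with over 40 N, if the wrist force passes 120 N, or if a joint passes its speed limit or range.

## Working session

There is one attempt and no reset: what is moved stays moved. The work goes in short steps, each a Python script; the robot and the scene stay as the last script left them, time stands still between calls to the robot, and variables do not carry over. Pictures are saved under pics/ and viewed, at most 10 in all, crops included, and the job is handed in when it is done.

```bash
mkdir -p pics; cat > h.py <<'E'
import numpy as np, cv2
from plant import *
def save(n,tag):
    c=get_calibration(n); im,d=grab_frame(n)
    cv2.imwrite(f'pics/{tag}.png',im[:,:,::-1]); np.savez(f'pics/{tag}.npz',im=im,d=d,K=c['intrinsics'],dist=c['dist'],E=c['extrinsics'])
def load(tag): return np.load(f'pics/{tag}.npz')
def cloud(z):
    h,w=z['d'].shape; u,v=np.meshgrid(np.arange(w),np.arange(h))
    p=cv2.undistortPoints(np.stack([u,v],-1).reshape(-1,1,2).astype(np.float64),z['K'],z['dist']).reshape(h,w,2)
    d=z['d'].astype(float); P=np.stack([p[...,0]*d,-p[...,1]*d,-d],-1)
    return P@z['E'][:3,:3].T+z['E'][:3,3]
E
python3 - <<'E'
from h import *
save('top','top0'); save('scene','scene0')
z=load('top0');P=cloud(z); print(get_t(),get_tool_rot())
h=P[...,2]; ok=z['d']>0
print(np.histogram(h[ok],bins=np.arange(-10,260,10)))
E
```

```text
0.1 [-1.02774132e-03  9.91250954e-01  1.31986695e-01 -4.46661875e-05]
(array([ 74894, 107461,    656,    622,    751,   1223,   1179,   1380,
         1094,   1112,    989,   1389,   3545,     21,      0,      0,
            1,     19,     19,    115,    124,      0,      0,      0,
            0,      1]), array([-10,   0,  10,  20,  30,  40,  50,  60,  70,  80,  90, 100, 110,
       120, 130, 140, 150, 160, 170, 180, 190, 200, 210, 220, 230, 240,
       250]))
```

```bash
python3 - <<'E'
from h import *
z=load('top0');P=cloud(z);h=P[...,2];m=(h>105)&(h<122)&(z['d']>0)
v,u=np.nonzero(m);print(u.min(),u.max(),v.min(),v.max())
n,l,s,c=cv2.connectedComponentsWithStats(m.astype(np.uint8));k=1+np.argmax(s[1:,4]);print(s[k])
x,y,w,hh,_=s[k];x0,y0=max(x-40,0),max(y-40,0);cr=z['im'][y0:y+hh+40,x0:x+w+40,::-1]
f=min(800/cr.shape[1],600/cr.shape[0]);print(x0,y0,f)
cv2.imwrite('pics/c1.png',cv2.resize(cr,None,fx=f,fy=f,interpolation=cv2.INTER_CUBIC))
pts=P[l==k][:,:2].astype(np.float32);print(cv2.minAreaRect(pts))
kn=(h>165)&(h<205)&(z['d']>0);print(P[kn].mean(0), kn.sum())
E
```

```text
290 559 171 419
[ 290  188   80  102 4696]
250 148 3.2967032967032965
((516.927490234375, -82.161865234375), (208.4478302001953, 139.0482177734375), 14.237089157104492)
[469.47447095 -61.1793214  187.91750931] 269
```

View pics/c1.png

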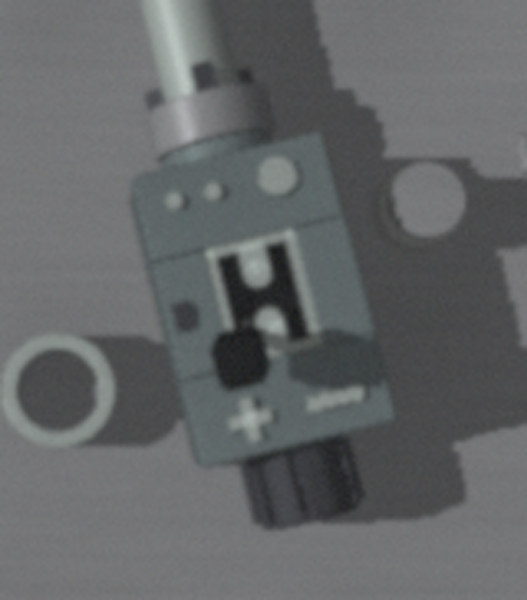

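View pics/scene0.png

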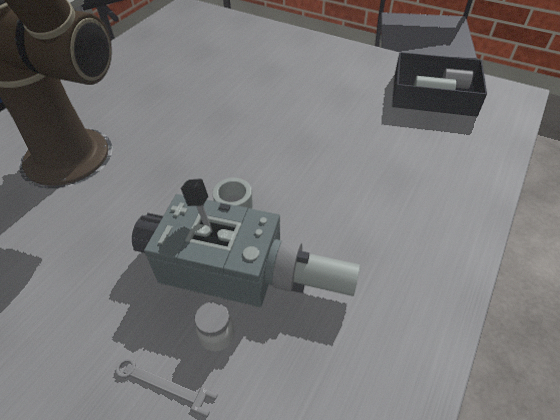

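The disc marks the far-right slot, at crop (278,175). The studs are far-left, the bar is near-right, and the lever is in the near-left slot by the plus. The gearbox centre is about (517,-82) with yaw 14.2°, and its 208x139 outline matches the given size. The route is +x to neutral, -y across, then +x home.

```bash
cat >> h.py <<'E'
C=np.array([516.9,-82.2]);A=np.radians(14.24)
R=np.array([[np.cos(A),-np.sin(A)],[np.sin(A),np.cos(A)]])
Q=[0,np.cos(A/2),np.sin(A/2),0]
def W(x,y,z): return [*(C+R@np.array([x,y])),z]
def G(): p=np.array(get_tcp_pos()); return np.r_[R.T@(p[:2]-C),p[2]]
def F(): f=np.array(get_wrist_force()); return np.r_[R.T@f[:2],f[2]]
def push(a,b,step=3,lim=15,v=40,axis=0,log=True):
    """guarded straight push from a to b (gearbox axes); stops on force along axis"""
    a,b=np.array(a,float),np.array(b,float); n=max(1,int(np.ceil(np.linalg.norm(b-a)/step)))
    for i in range(1,n+1):
        movel(W(*(a+(b-a)*i/n)),velocity=v); f=F()
        if log: print(np.round(G(),1),np.round(f,1),round(get_t(),2))
        if abs(f[axis])>lim: return True
    return False
E
python3 - <<'E'
from h import *
set_gripper(0.0); print(get_t())
move_ptp(W(-100,31,270),Q); movel(W(-100,31,169),velocity=150); print(get_t(),G(),F())
push((-100,31,169),(-30,31,169),lim=15)
save('top','top1');save('wrist','w1')
z=load('top1')
cr=z['im'][180:300,270:390,::-1];cv2.imwrite('pics/c2.png',cv2.resize(cr,None,fx=5,fy=5,interpolation=cv2.INTER_CUBIC))
E
```

```text
0.8667
3.7833 [-99.43007068  30.43661592 169.61174973] [0.00603769 0.37553614 0.1253785 ]
[-96.1  30.5 170. ] [0.3 0.4 0.2] 4.03
[-93.8  30.9 169.3] [-0.4  0.7 -0.1] 4.28
[-91.1  31.  169. ] [-0.1 -0.1  0.5] 4.53
[-88.1  31.  169. ] [ 0.2 -0.1  0.6] 4.78
[-85.2  31.  169. ] [-0.3 -0.1  1.1] 5.03
[-82.3  31.  169. ] [-0.5 -0.1  0.1] 5.28
[-79.4  30.9 169. ] [ 0.2 -0.3  0.4] 5.53
[-76.5  31.  169. ] [ 0.1  0.6 -0.2] 5.78
[-73.6  31.  169. ] [-0.8 -0.1  0.5] 6.03
[-70.7  31.  169. ] [ 0.1 -0.7  0.2] 6.28
[-68.7  31.2 168.8] [-2.6  0.4  2.5] 6.53
[-65.2  31.1 169. ] [-4.3  0.8  2.3] 6.78
[-61.9  31.1 169. ] [-3.5  0.7  2.9] 7.03
[-58.9  31.  169. ] [-2.3  0.7  1.7] 7.28
[-56.  31. 169.] [-2.4  0.9  1.9] 7.53
[-53.1  31.  169. ] [-3.3  0.7  0.6] 7.78
[-50.2  31.  169. ] [-2.3  0.8  1. ] 8.03
[-47.3  31.  169. ] [-2.2  0.   1.2] 8.28
[-44.4  31.  169. ] [-3.1  0.3  1.8] 8.53
[-41.4  31.  169. ] [-2.   0.7  0.7] 8.78
[-38.5  31.  169. ] [-2.1  0.9  1.1] 9.03
[-35.6  31.  169. ] [-2.2  0.8  1.4] 9.28
[-32.7  31.  169. ] [-1.7  0.2  0.3] 9.53
[-29.8  31.  169. ] [-1.9 -0.3  0.7] 9.78
```

View pics/c2.png

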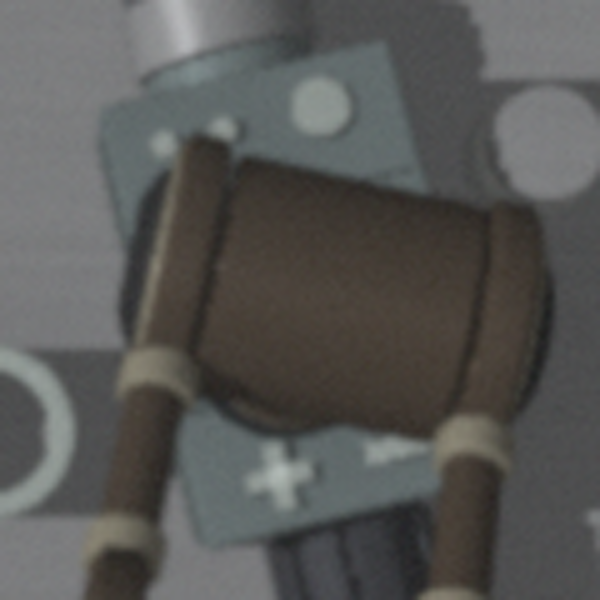

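View pics/w1.png

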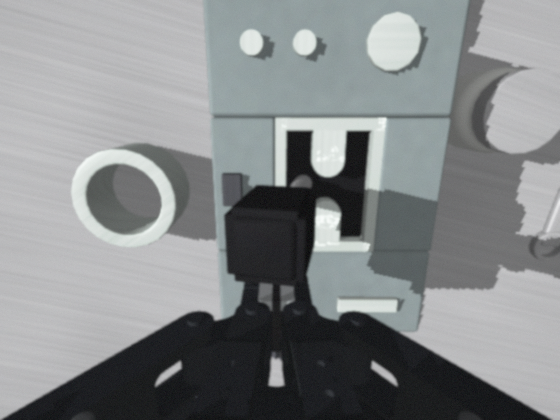

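The wrist view shows the knob at (268,233), with the studs at (278,42), the disc at (394,42) and the bar at (368,304). I'll measure the knob and gearbox from its depth.

```bash
cat >> h.py <<'E'
def gb(tag):
    z=load(tag);P=cloud(z).reshape(-1,3);P=P[z['d'].ravel()>0]
    return np.c_[(P[:,:2]-C)@R,P[:,2]]
def knob(tag,c):
    """knob top-face centre, gearbox axes, near c; deck centre via gate? prints extents"""
    g=gb(tag); m=(abs(g[:,0]-c[0])<32)&(abs(g[:,1]-c[1])<26)&(g[:,2]>150)&(g[:,2]<206)
    k=g[m]; t=k[k[:,2]>188]
    print('knob n',len(k),'top n',len(t),'top pct x',np.percentile(t[:,0],[1,50,99]).round(1),'y',np.percentile(t[:,1],[1,50,99]).round(1),'z',np.median(t[:,2]).round(1))
E
python3 - <<'E'
from h import *
knob('w1',(0,35))
g=gb('w1')
d=g[(abs(g[:,2]-111)<3)]
print('deck z',np.median(d[:,2]),'y range',np.percentile(d[(abs(d[:,0]-30)<60)][:,1],[.5,99.5]),'x max',np.percentile(d[:,0],[.5,99.5]))
for n,c in (('disc',(80,-30.5)),('studs',(80,30.5)),('bar',(-80,-30.5))):
    s=g[(abs(g[:,0]-c[0])<22)&(abs(g[:,1]-c[1])<25)&(g[:,2]>113.8)&(g[:,2]<120)]
    print(n,len(s),(s.max(0)+s.min(0))/2,np.median(s,0))
h=g[(abs(g[:,0])<45)&(abs(g[:,1]-35)<30)&(g[:,2]>150)]
print(np.histogram(h[:,0],np.arange(-45,46,5)))
t=h[(h[:,2]>188)];print(np.histogram(t[:,0],np.arange(-45,46,5))[0])
E
```

```text
knob n 9292 top n 7592 top pct x [-23.9  -4.4  11.8] y [18.7 33.9 50.9] z 195.6
deck z 110.70724881580121 y range [-68.54491297  69.25271482] x max [-96.876299    98.85570164]
disc 2446 [ 78.88591454 -30.20770266 115.92909387] [ 78.99371123 -30.07866082 115.69675688]
studs 945 [ 79.05199276  30.46184715 116.0666292 ] [ 79.04758852  38.65259583 115.75626353]
bar 780 [-80.46522287 -30.15450916 115.67034367] [-79.96519047 -30.24513216 115.56145875]
(array([  65, 1571,  835,  939, 3390, 8336, 9383, 1034, 1064, 1119, 1424,
       1784,    0,    0,    0,    0,    0,    0]), array([-45, -40, -35, -30, -25, -20, -15, -10,  -5,   0,   5,  10,  15,
        20,  25,  30,  35,  40,  45]))
[  65 1571  835  939 3309 8325 9322  969 1005 1047 1218  639    0    0
    0    0    0    0]
```

The frame is good to about 1 mm. The knob is about 2–3 mm short of neutral, so I'll nudge it and then push across.

```bash
python3 - <<'E'
from h import *
push((-29.8,31,169),(-27.3,31,169),step=3)
g=None
save('wrist','w2'); g=gb('w2'); k=g[(abs(g[:,0]-5)<20)&(abs(g[:,1]-35)<26)&(g[:,2]>165)&(g[:,2]<203)]
print('far edge x',np.percentile(k[:,0],[99,99.7,99.95]), 'mid', np.percentile(k[k[:,2]<190][:,0],[50,95]))
# round to the left side
for p in ((-42,31),(-42,82),(-.7,82)): movel(W(*p,169),velocity=150)
print(get_t())
hit=push((-.7,82,169),(-.7,-4,169),axis=1,lim=10,step=4,v=50)
print(hit); save('wrist','w3')
E
```

```text
[-27.2  31.  169. ] [-1.4 -0.   0.6] 10.13
far edge x [14.5193588  14.6221065  14.70265599] mid [14.13396471 14.50836019]
11.35
[ -1.6  77.8 168.8] [-0.7  0.7  0.6] 11.6
[ -0.8  73.9 169.1] [-0.5  0.2  0.2] 11.85
[ -0.7  70.1 169. ] [-0.6 -0.4  0.6] 12.1
[ -0.6  66.2 169. ] [0.5 0.6 0.1] 12.35
[ -0.8  62.8 169. ] [-0.5  3.2  1.5] 12.6
[ -0.6  58.6 169.2] [-0.7  3.4  2.1] 12.85
[ -0.6  54.4 169.1] [-0.1  2.6  1.7] 13.1
[ -0.7  50.4 169. ] [0.3 2.3 2.7] 13.35
[ -0.7  46.5 168.9] [-0.8  2.3  1.6] 13.6
[ -0.7  42.6 168.9] [-0.2  2.5  1.1] 13.85
[ -0.7  38.7 169. ] [-0.9  1.6  2.5] 14.1
[ -0.8  34.8 169. ] [-0.8  1.2  0.7] 14.35
[ -0.7  30.9 169. ] [-0.4  1.9  1.1] 14.6
[ -0.7  27.  169. ] [-0.2  2.6  1.5] 14.85
[ -0.7  23.1 169. ] [0.4 2.7 0.9] 15.1
[ -0.7  19.2 169. ] [-0.6  1.4  1.2] 15.35
[ -0.7  15.2 169. ] [1.  1.3 1.5] 15.6
[ -0.7  11.3 169. ] [0.6 2.2 1.1] 15.85
[ -0.7   7.5 168.9] [-0.2  1.2  0.7] 16.1
[ -0.8   3.6 168.8] [-0.1  1.   0.4] 16.35
[ -0.9  -0.3 168.8] [ 0.1  2.  -1. ] 16.6
[ -0.8  -4.2 168.9] [-0.9  1.8 -0.6] 16.85
False
```

View pics/w3.png

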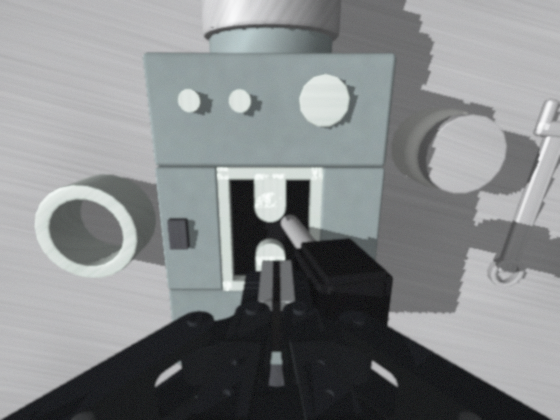

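The lever has crossed: the stem sits at (300,230), near the right slot. I'll press on to the cross stop, then go round behind the knob and push far.

```bash
python3 - <<'E'
from h import *
print(push((-.7,-4.2,169),(-.7,-12,169),axis=1,lim=8,step=1.5,v=30))
save('wrist','w4')
g=gb('w4'); k=g[(abs(g[:,0])<22)&(abs(g[:,1]+38)<30)&(g[:,2]>178)&(g[:,2]<205)&(g[:,1]<-18)]
print('x',np.percentile(k[:,0],[1,99.5]),'y',np.percentile(k[:,1],[1,50,99]))
y=G()[1]
for p in ((-.7,y+12),(-45,y+12),(-45,-31)): movel(W(*p,169),velocity=120)
print(get_t())
print(push((-45,-31,169),(8,-31,169),axis=0,lim=12,step=4,v=50)); save('wrist','w5')
E
```

```text
[ -0.9  -5.  168.8] [-0.6  3.8 -0.7] 17.15
[ -1.   -5.9 168.7] [-0.1  6.1 -0.4] 17.4
[ -1.   -6.6 168.6] [ 0.5  6.7 -0.7] 17.65
[ -1.1  -7.3 168.5] [-0.2  8.1 -0.7] 17.9
True
x [-5.5713635  14.65823474] y [-50.52486658 -33.31455233 -18.44550396]
19.1833
[-41.  -30.4 168.9] [-0.1 -0.3  0. ] 19.43
[-37.1 -30.8 169.1] [ 0.5  0.4 -0.6] 19.68
[-33.4 -31.  169.1] [-0.2  0.3  0.5] 19.93
[-29.6 -31.1 169.1] [-0.5 -0.1  0.2] 20.18
[-26.5 -30.9 168.8] [-1.3 -0.5  0.8] 20.43
[-22.4 -30.9 168.9] [-1.9  0.4  0.3] 20.68
[-18.3 -31.  168.9] [-1.6  0.6  0.3] 20.93
[-14.4 -31.  169. ] [-2.6 -0.2  0.6] 21.18
[-10.5 -31.  169. ] [-1.6  0.9  0.1] 21.43
[ -6.8 -31.  169. ] [-2.2  0.5  1. ] 21.68
[ -3.1 -31.  168.9] [-0.7 -0.6 -0. ] 21.93
[  0.7 -31.  168.9] [-1.7 -0.7  0.2] 22.18
[  4.4 -31.  168.9] [-0.4  0.1 -0.5] 22.43
[  8.3 -31.  169. ] [-1.2 -0.2 -0.1] 22.68
False
```

View pics/w5.png

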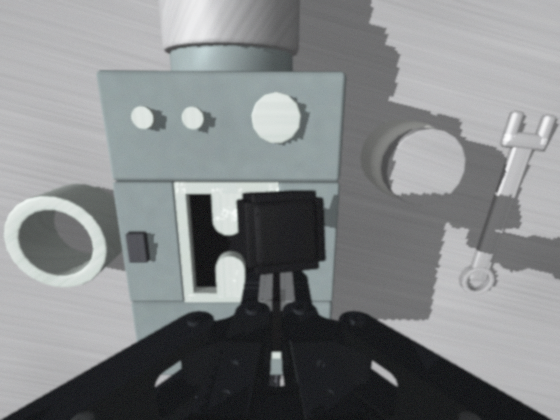

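The knob, at (285,230), is travelling into the disc slot. I'll push it home.

```bash
python3 - <<'E'
from h import *
print(push((8.3,-31,169),(26,-31,169),axis=0,lim=16,step=1.5,v=25))
x=G()[0]
movel(W(x-30,-31,169),velocity=120); movel(W(x-60,-31,260),velocity=200); print(get_t())
save('wrist','w6')
g=gb('w6'); k=g[(abs(g[:,0]-45)<35)&(abs(g[:,1]+32)<28)&(g[:,2]>165)&(g[:,2]<205)]
print(np.percentile(k,[1,50,99],axis=0),get_t(),F())
E
```

```text
[  9.7 -31.  168.9] [-2.9 -0.6 -0.1] 22.98
[ 11.3 -31.  169. ] [-2.6  0.2 -1.1] 23.23
[ 12.8 -31.  169. ] [-1.9 -0.4  0.2] 23.48
[ 14.4 -31.  169. ] [-2.4 -1.  -0.6] 23.73
[ 15.8 -31.  169.1] [-1.9  0.7 -0.4] 23.98
[ 17.3 -31.1 169. ] [-1.7 -0.6 -0.1] 24.23
[ 18.7 -31.  169. ] [-2.2  0.6  0.1] 24.48
[ 19.8 -30.9 168.9] [-3.8  0.7 -1. ] 24.73
[ 20.9 -30.9 168.6] [-4.5 -0.7 -0.8] 24.98
[ 21.9 -30.8 168.4] [-6.3 -0.4 -0.7] 25.23
[ 22.8 -30.7 168.2] [-5.4 -0.4 -1.3] 25.48
[ 23.7 -30.6 168.1] [-8.4  0.7 -0.4] 25.73
False
26.775
[[ 26.93556999 -49.11157972 166.42156017]
 [ 46.82182974 -31.78200806 186.84319925]
 [ 64.47115972 -13.55120882 193.11135754]] 26.825 [-0.36494634  0.03766316 -0.52641097]
```

View pics/w6.png

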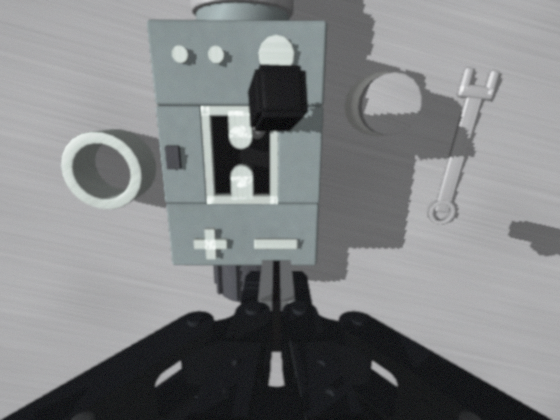

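The knob at (277,98) is fully home by the disc. Its far edge is at x = 64.5 mm, against about 64 expected, and the force rose at the stop. The tape roll, tin and spanner look untouched, and the arm is clear.

```bash
python3 - <<'E'
from h import *
print(hand_in())
E
```

```text
the job is handed in; nothing more can be done
None
```

The lever is fully home in the far-right slot marked with the disc, moved only by pushing and without entering the bar or stud slots; the arm finished clear and the job was handed in at about 27 s.

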